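# Shut the pitcher lid and snap its clip over

### The arm

A 7-joint arm with a two-finger parallel gripper is mounted at the origin on the work surface. World frame = base frame: x ahead of the robot, y to its left, z up, the work surface at z = 0. Lengths are in mm, angles in rad, forces in N, time in s.
With the tool pointing down it reaches from about 425 to 1025 mm from the base axis. Payload 9.4 kg.
Tool frame: the origin (TCP) lies on the centre line of the jaws, within the pads' length; the fingertips stand ahead of it and the grasp point (between the pads) is the TCP (tcp_to_tips is the z of the fingertips in the tool frame, in mm); z points along the fingers, y is the direction in which the jaws open and shut (so a half turn about z gives the same grasp; the last joint's range is limited). The gripper opens to 85 mm and grips with 20 to 120 N. Pads are 22 mm wide; open, the fingers measure 114 mm over their backs; the gripper's body (76 mm by 85 mm) begins 54 mm behind the grasp point. The pads swing forward as they close: fully open they stand 13 mm farther back than shut.
Start: joints at [1.183, 0.599, -0.003, 1.599, 0.002, 0.943, -0.08], TCP at [221.711, -690.267, 250.275] pointing down, gripper open.
Joint ranges: [-2.57, 2.57], [-0.35, 1.97], [-1.29, 1.29], [0.11, 2.56], [-1.05, 4.19], [0.11, 1.86], [-2.63, 2.63]. Speed limits (rad/s): [2.22, 2.22, 3.01, 3.01, 3.14, 3.14, 3.14].

### API

Orientations are given as a unit quaternion [w, x, y, z].
In Python, from plant import sense, capture, camera_model, sign_off, tcp_to_tips gives the robot as it stands.
- The arm moves only by the tool drive_tool, never from a script. Its argument "motion" is a list of rows, each a list of 6 numbers: the shift along the tool's x, y, z each as a share of 6 cm, from -1 to 1, then the turn, a rotation vector about the tool's x, y, z each as a share of 45 degrees, from -1 to 1. A call has 1 to 8 rows; each row shifts and turns the commanded pose from where the row before left it, along the tool's axes as they then stand; what a row does not reach is not made up. A row lasts 1/8 s, in which the tool goes at most 62.5 mm and 10.7 degrees, less where a joint would pass 70% of its speed; a pose out of reach is approached as far as the arm can. A call with a number of a shift or a turn outside -1 to 1 is refused whole. A call with a gripper value outside its range is refused whole. "claw" is the opening, from 0 (shut) to 1 (fully open), set as the call begins (left out, the last holds). The fingers move at their own pace and stop on an object; "grip_force" is the grip in N (left out, the last holds). Time passes only in rows, so rows that do not move let the fingers close. It gives the time, the measured TCP pose, the force and the opening at its end, in the units of the state.
- sense(): the state, without advancing time (a new reading comes with each control period).
- capture(name): name is "scene" or "top" or "wrist"; returns the picture (480x640x3 uint8, red, green, blue); there is no depth.
- camera_model(name): a dict with "intrinsics" (3x3 intrinsics, pixels), "xyz" and "rotation" of the camera in the world. Camera axes: x right, y down, z forward; pixel columns grow to the right and rows downward; lengths in mm; the calibration is good to about 2 mm. The wrist camera is an equidistant fisheye: a pixel r from the principal point sees the ray r / f radians off the axis. A picture is of the moment at which its call begins: read the wrist's pose just before it. camera_model takes no time and is no camera call; for the wrist camera it gives the pose at the moment of the call.
- sign_off(): hands the job in, once; it reports no verdict.
The state is a dict: "clock": time; "joint_positions": joint angles; "joint_velocities": joint speeds; "tau": joint torques, N m; "ee_pos": TCP position; "tcp_rot": TCP orientation; "wrist_force": force on the tool from outside, world axes, zero at the start; "ft_torque": the same for the moment, N m; "width": finger opening in mm.
Only numpy, scipy, OpenCV 4.12 (cv2) and the standard library are available. Lean on these libraries where they do the work, as an engineer would, in place of code of your own. Each camera call takes 0.05 s, during which the arm holds its last target.

### The job

Close up the stainless pitcher for the table: push its open lid down with your fingertips until it is fully shut, and then push the clip lever on the rim over, past its middle, so that it snaps down across the lid and stays there. Only touch and push: leave the pitcher standing where it is, do not pick anything up, and do not disturb the other things on the board.

Things in the scene. Friction and masses are not known exactly. Their poses are not given: they have to be found in the camera images.
- pitcher: Loose stainless pitcher, about 1.3 kg, 130 mm tall to the rim, 124 mm wide at the foot, 112 at the rim, on the 20 mm teak board. Origin: centre of its underside. Its z is up; carrying handle (out to 104 mm from the axis, 25 to 118 mm up) and lid hinge on its +y side, clip on its -y side, pouring lip on its -x side. It slides or tips if pushed beyond about 5 N at the rim.
- lid_hinge (a point): Point on the lid's hinge axis, fixed to the pitcher at (0, 64, 130) mm in the pitcher's frame. The axis is parallel to the pitcher's x.
- lid (a joint): Angle (rad) of the lid, a flat round steel disc 114 mm across, 5 mm thick. 0 = fully shut, flat on the rim, its upper face then 136 mm above the pitcher's underside; 1.57 = standing straight up above the hinge; at most 1.95. It starts open, at 1.2 to 1.8. A stiff hinge keeps it where it is left; about 1 N near the free edge, square to the disc, moves it.
- lid_edge (a point): Point in mid thickness of the lid by its free edge (120 mm from the hinge axis, opposite the hinge).
- clip_pivot (a point): Point on the clip lever's pivot axis, fixed to the pitcher at (0, -66, 144) mm in the pitcher's frame. The axis is parallel to the pitcher's x.
- clip (a joint): Angle (rad) of the clip lever, a steel strap 16 mm wide ending in a crossbar 36 mm long, 12 mm thick. 0 (start) = open, leaning outward (pitcher -y) 25 degrees from upright; 0.44 = upright; 2.01 = snapped over, level across the shut lid, over the pitcher's axis. A spring drives it to either end, dead centre at about 0.65; about 1.5 N inward at the crossbar starts it.
- clip_tip (a point): Centre of the clip lever's crossbar, 55 mm from the pivot; open, it is 89 mm from the pitcher's axis on the -y side and 194 mm above the pitcher's underside.
- juicer: Bystander: loose clear glass juicer bowl with a fluted cone in its middle, 140 mm wide, 67 mm tall, with a small handle. Origin: centre of its underside.
- spoon: Bystander: loose slotted steel serving spoon, about 290 mm long and 54 mm wide, lying flat. Origin: underside, half-way along it.
- dish: Bystander: small loose terracotta dish, 96 mm wide, 30 mm tall. Origin: centre of its underside.
- tumbler: Bystander: loose clear glass tumbler, 72 mm wide, 95 mm tall. Origin: centre of its underside.
- jar: Bystander: loose amber glass jar with a steel cap, 72 mm wide, 100 mm tall. Origin: centre of its underside.

How it is judged:
By the outcome, as a careful person would: the job done as asked, in the order asked, and still so for the second after the job is handed in, with the robot touching nothing.
It also fails if it takes over 48 s, if anything falls off the work surface, if the arm or the gripper's body presses on something with over 40 N, if the wrist force passes 120 N, or if a joint passes its speed limit or range.

## Working session

There is one attempt and no reset: what is moved stays moved. The work goes in short steps, Python scripts to look and compute and a tool call to move; the robot and the scene stay as the last step left them, time stands still between calls to the robot, and variables do not carry over. Pictures are saved under pics/ and viewed, and the job is handed in when it is done.

Besides the shell and the picture viewer there is one more tool, called as name([rows], argument=value, ...), one row to a line, values as JSON. drive_tool: Moves the arm, as the interface text tells. Shift numbers are shares of 6 cm and turn numbers shares of 45 degrees, none past 1 either way. Its arguments: {"type":"object","properties":{"motion":{"type":"array","items":{"type":"array","items":{"type":"number","minimum":-1,"maximum":1}}},"claw":{"type":"number"},"grip_force":{"type":"number"}},"required":["motion"]}

```bash
mkdir -p pics; ls; python3 - <<'E'
from plant import *
import cv2
print(sense()); print(tcp_to_tips)
for n in ("scene","top","wrist"):
    m=camera_model(n); print(n,m)
    cv2.imwrite(f"pics/{n}0.png",cv2.cvtColor(capture(n),cv2.COLOR_RGB2BGR))
E
```

```text
pics
{'clock': 0.0, 'joint_positions': array([ 1.18329984,  0.60015027, -0.00254773,  1.60014885,  0.00179583,
        0.94290189, -0.07980381]), 'joint_velocities': array([-0.00136107,  0.00067645,  0.00013443,  0.00029907,  0.0004671 ,
       -0.00038694,  0.00026386]), 'tau': array([-1.81702657e-03, -7.76462317e+01,  1.56421635e+00, -2.58005905e+01,
        1.22712896e-02,  9.07510315e-03,  3.66128154e-05]), 'ee_pos': array([ 221.56761816, -689.83568926,  249.39193154]), 'tcp_rot': array([-7.79442591e-04,  9.87945320e-01,  1.54801159e-01, -1.93356890e-04]), 'wrist_force': array([ 0.48761608,  0.57763229, -0.73320198]), 'ft_torque': array([ 0.01198013,  0.01484174, -0.03899811]), 'width': 85.6412479184746}
19.0
scene {'intrinsics': array([[468.31678284,   0.        , 316.83255349],
       [  0.        , 468.31678284, 235.53909095],
       [  0.        ,   0.        ,   1.        ]]), 'xyz': array([1043.35258841, -622.92675565, 1034.10804216]), 'rotation': array([-0.3293468 ,  0.88744178,  0.30320516, -0.10974697])}
top {'intrinsics': array([[471.79916644,   0.        , 321.04041484],
       [  0.        , 471.79916644, 237.9337219 ],
       [  0.        ,   0.        ,   1.        ]]), 'xyz': array([ 365.22915896,  -24.8482758 , 1227.31522455]), 'rotation': array([ 0.07265103, -0.69437711,  0.71279917, -0.06692989])}
wrist {'intrinsics': array([[371.64829954,   0.        , 321.64400985],
       [  0.        , 371.64829954, 238.32139698],
       [  0.        ,   0.        ,   1.        ]]), 'xyz': array([ 292.22655481, -667.60871907,  373.07549068]), 'rotation': array([ 0.11893025,  0.79941067, -0.58235775, -0.08750791])}
```

View pics/scene0.png

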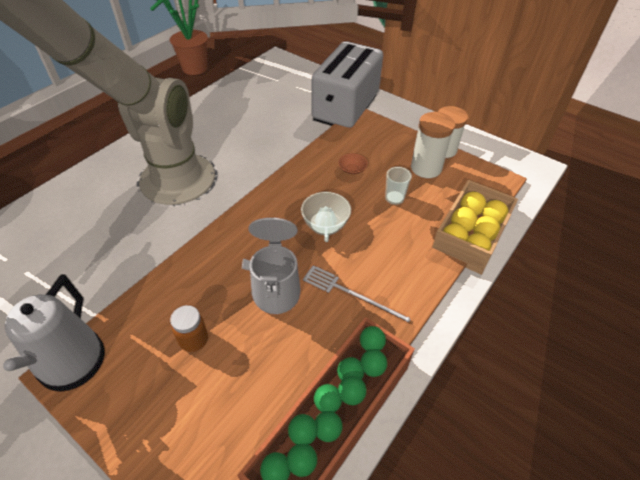

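View pics/top0.png

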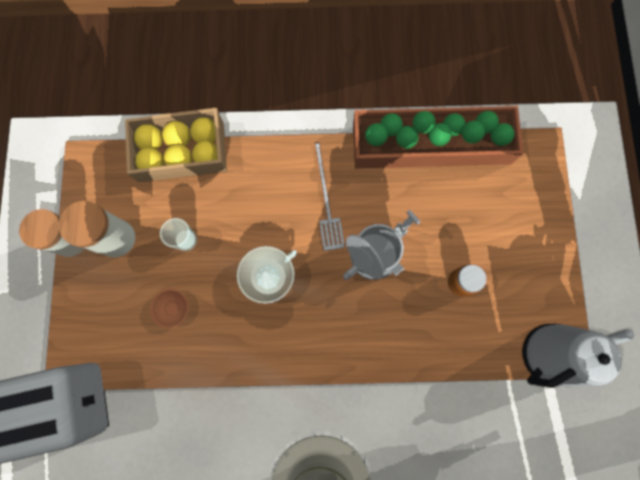

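View pics/wrist0.png

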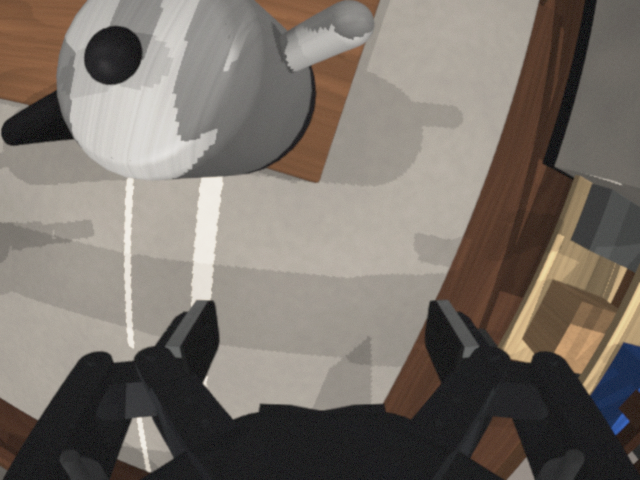

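```bash
python3 - <<'E'
import cv2,numpy as np
a=cv2.imread("pics/scene0.png")[205:325,225:345]; b=cv2.imread("pics/top0.png")[200:290,330:430]
a=cv2.resize(a,(400,400),interpolation=cv2.INTER_CUBIC)
b=cv2.resize(b,(400,360),interpolation=cv2.INTER_CUBIC)
b=cv2.copyMakeBorder(b,0,40,0,0,cv2.BORDER_CONSTANT)
cv2.imwrite("pics/z0.png",np.hstack([a,b]))
E
```

```text
(no output)
```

View pics/z0.png

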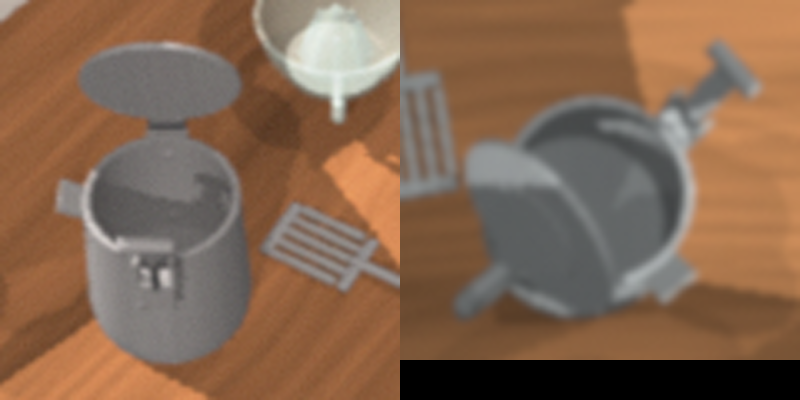

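```bash
cat > h.py <<'E'
import numpy as np
from scipy.spatial.transform import Rotation as R
from scipy.optimize import least_squares
from plant import *
def q2R(q): return R.from_quat([q[1],q[2],q[3],q[0]])
def ray(n,px):
    m=camera_model(n);K=m["intrinsics"];p=np.atleast_2d(px).astype(float)
    d=np.c_[(p[:,0]-K[0,2])/K[0,0],(p[:,1]-K[1,2])/K[1,1],np.ones(len(p))]
    return m["xyz"],q2R(m["rotation"]).apply(d)
def onz(n,px,z):
    o,d=ray(n,px); return o+d*((z-o[2])/d[:,2])[:,None]
def tri(p1,p2):
    o1,d1=ray("scene",p1);o2,d2=ray("top",p2)
    A=[];b=[]
    for o,d in((o1,d1[0]),(o2,d2[0])):
        d=d/np.linalg.norm(d);P=np.eye(3)-np.outer(d,d);A.append(P);b.append(P@o)
    x=np.linalg.lstsq(np.vstack(A),np.hstack(b),rcond=None)[0]
    return x,[np.linalg.norm(A[i]@x-b[i]) for i in (0,1)]
def proj(n,P):
    m=camera_model(n);K=m["intrinsics"];c=q2R(m["rotation"]).inv().apply(np.atleast_2d(P)-m["xyz"])
    return np.c_[c[:,0]/c[:,2]*K[0,0]+K[0,2],c[:,1]/c[:,2]*K[1,1]+K[1,2]]
def circ(P,r=None):
    f=lambda v:np.hypot(P[:,0]-v[0],P[:,1]-v[1])-(v[2] if r is None else r)
    s=least_squares(f,[*P[:,:2].mean(0),56]); return s.x.round(1),np.round(s.fun,1)
E
python3 - <<'E'
from h import *
T=np.array([[600,98],[640,108],[672,145],[690,190],[680,235],[655,270]])-[400,0]
T=T/4+[330,200]
S=np.array([(83,195),(100,160),(160,137),(215,155),(240,190),(90,225),(205,250)])/3.3333+[225,205]
print(circ(onz("top",T,150),56)); print(circ(onz("top",T,150)))
print(circ(onz("scene",S,150),56)); print(circ(onz("scene",S,150)))
m=lambda x,y:(np.array([x-400,y])/4+[330,200])
s=lambda x,y:(np.array([x,y])/3.3333+[225,205])
print("bar",tri(s(147,243),m(735,68)))
print("lip",tri(s(68,198),m(675,282)))
print("lidTop",onz("top",m(500,150),260))
E
```

```text
(array([ 553.7, -150.5,   56. ]), array([ 0.2,  1.6, -1.7,  0.3, -0.4,  1.1]))
(array([ 553.1, -148.4,   57.7]), array([-0.7,  1.5, -1.2,  0.7, -0.5,  0.2]))
(array([ 557.3, -153.6,   56. ]), array([-0.5,  1.3, -0.2, -2.4,  0.2, -2.3, -0.2]))
(array([ 557.1, -153.4,   55.4]), array([ 0. ,  1.7,  0.2, -1.9,  0.9, -1.6,  0.7]))
bar (array([ 610.03619477, -223.09151364,  217.10123752]), [np.float64(1.4320347120841521), np.float64(1.4320347120835792)])
lip (array([ 501.97412484, -193.99273984,  146.59142152]), [np.float64(2.1117227008052954), np.float64(2.1117227008050774)])
lidTop [[558.09990424 -90.41345714 260.        ]]
```

```bash
python3 - <<'E'
from h import *
C=np.array([555.5,-152,20]);Y=np.array([-.609,.793,0]);X=np.array([.793,.609,0]);Z=np.array([0,0,1.])
Hg=C+64*Y+130*Z
print("hinge",proj("scene",Hg),proj("top",Hg))
for th in np.arange(1.1,1.9,.1):
    n=-Y*np.cos(th)+Z*np.sin(th)
    c=Hg+n*63
    pts=[Hg+n*120,c+57*X,c-57*X]
    ps=(proj("scene",pts)-[225,205])*3.3333; pt=(proj("top",pts)-[330,200])*4+[400,0]
    print(round(th,2),ps.round().tolist(),pt.round().tolist())
E
```

```text
hinge [[274.78240408 242.72372216]] [[357.55226149 264.50920996]]
1.1 [[151.0, 86.0], [240.0, 106.0], [77.0, 105.0]] [[604.0, 164.0], [490.0, 132.0], [625.0, 291.0]]
1.2 [[151.0, 68.0], [240.0, 97.0], [77.0, 97.0]] [[589.0, 175.0], [483.0, 137.0], [617.0, 297.0]]
1.3 [[152.0, 52.0], [240.0, 89.0], [78.0, 88.0]] [[573.0, 188.0], [474.0, 143.0], [609.0, 304.0]]
1.4 [[153.0, 36.0], [241.0, 81.0], [78.0, 81.0]] [[556.0, 201.0], [466.0, 150.0], [601.0, 311.0]]
1.5 [[154.0, 22.0], [241.0, 74.0], [79.0, 73.0]] [[538.0, 215.0], [457.0, 157.0], [592.0, 318.0]]
1.6 [[155.0, 9.0], [241.0, 67.0], [80.0, 66.0]] [[520.0, 229.0], [448.0, 164.0], [583.0, 325.0]]
1.7 [[156.0, -3.0], [241.0, 61.0], [81.0, 60.0]] [[502.0, 244.0], [439.0, 171.0], [574.0, 333.0]]
1.8 [[158.0, -13.0], [242.0, 56.0], [82.0, 55.0]] [[484.0, 259.0], [431.0, 178.0], [565.0, 340.0]]
```

drive_tool([
  [0,0,-1,0,0,-0.23],
  [0,0,-1,0,0,-0.23],
  [0,0,-1,0,0,-0.23],
  [0,0,0,0,0,-0.23],
  [0,0,0,0,0,-0.23],
  [0,0,0,0,0,-0.23],
  [0,0,0,0,0,-0.23],
  [0,0,0,0,0,-0.23],
], claw=0)

```text
clock: 1.15
ee_pos: [221.6, -690.1, 429.9]
tcp_rot: [-0.0, 0.636, 0.771, 0.0]
wrist_force: [-0.6, -0.6, -0.9]
width: -0.2
```

drive_tool([
  [0,0,0,0,0,-0.23],
  [0,0,0,0,0,-0.23],
  [0,0,0,0,0,-0.14],
  [0,0,0,0,0,0],
])

```text
clock: 1.65
ee_pos: [221.4, -690.3, 429.8]
tcp_rot: [-0.0, 0.442, 0.897, 0.0]
wrist_force: [-0.1, 0.1, -0.7]
width: -0.6
```

```bash
cat >> h.py <<'E'
def st():
    s=sense();r=q2R(s["tcp_rot"])
    print("t",round(s["clock"],2),"p",s["ee_pos"].round(1),"F",s["wrist_force"].round(1),"w",round(s["width"],1)); print(r.as_matrix().round(3))
    return s,r
def to(target):
    s,r=st(); d=r.inv().apply(np.array(target)-s["ee_pos"])
    print("tool shift mm",d.round(1),"units",(d/60).round(2))
E
python3 -c "
from h import *
import plant
print(plant.tcp_to_tips, sense()['joint_positions'].round(2))
to([470,-40,430])
print(onz('top',[[590,355],[530,355],[468,278]],200))"
```

```text
19.0 [ 1.45  0.51 -0.47  1.35  0.23  1.33  1.64]
t 1.65 p [ 221.4 -690.3  429.8] F [-0.1  0.1 -0.7] w -0.6
[[-0.609  0.793 -0.   ]
 [ 0.793  0.609  0.001]
 [ 0.001  0.    -1.   ]]
tool shift mm [3.640e+02 5.934e+02 3.000e-01] units [6.07 9.89 0.  ]
[[ 304.68539571 -578.32399483  200.        ]
 [ 307.781102   -452.73118692  200.        ]
 [ 473.51484238 -336.62023362  200.        ]]
```

drive_tool([
  [0.5,0.82,0,0,0,0],
  [0.5,0.82,0,0,0,0],
  [0.5,0.82,0,0,0,0],
  [0.5,0.82,0,0,0,0],
  [0.5,0.82,0,0,0,0],
  [0.5,0.82,0,0,0,0],
  [0.5,0.82,0,0,0,0],
  [0.5,0.82,0,0,0,0],
])

```text
clock: 2.65
ee_pos: [387.4, -258.1, 430.5]
tcp_rot: [0.0, 0.443, 0.897, -0.0]
wrist_force: [0.8, 0.9, 0.5]
width: -0.1
```

drive_tool([
  [0.5,0.82,0,0,0,0],
  [0.5,0.82,0,0,0,0],
  [0.5,0.82,0,0,0,0],
  [0.5,0.82,0,0,0,0],
  [0,0,0,0,0,0],
])

```text
clock: 3.28
ee_pos: [470.6, -40.2, 430.7]
tcp_rot: [0.0, 0.439, 0.898, 0.001]
wrist_force: [-0.4, -0.8, 0.5]
width: 0.3
```

```bash
cat >> h.py <<'E'
C=np.array([555.5,-152,20]);Y=np.array([-.609,.793,0]);X=np.array([.793,.609,0]);Z=np.array([0,0,1.])
def pf(x,y,z): return C+x*X+y*Y+z*Z   # pitcher frame -> world
E
python3 -c "
from h import *
import cv2
s,r=st(); print(sense()['joint_positions'].round(2))
d=s['ee_pos']-C; print('tcp in pitcher',d@X,d@Y,d[2])
cv2.imwrite('pics/w1.png',capture('wrist')[:,:,::-1])
cv2.imwrite('pics/s1.png',capture('scene')[:,:,::-1])"
```

```text
t 3.27 p [470.6 -40.2 430.7] F [-0.4 -0.8  0.5] w 0.3
[[-0.614  0.789  0.001]
 [ 0.789  0.614  0.002]
 [ 0.     0.002 -1.   ]]
[ 0.69  0.18 -0.84  1.87  0.14  1.15  0.46]
tcp in pitcher 0.7441011152666466 140.41838422155033 410.7008002603317
```

View pics/w1.png

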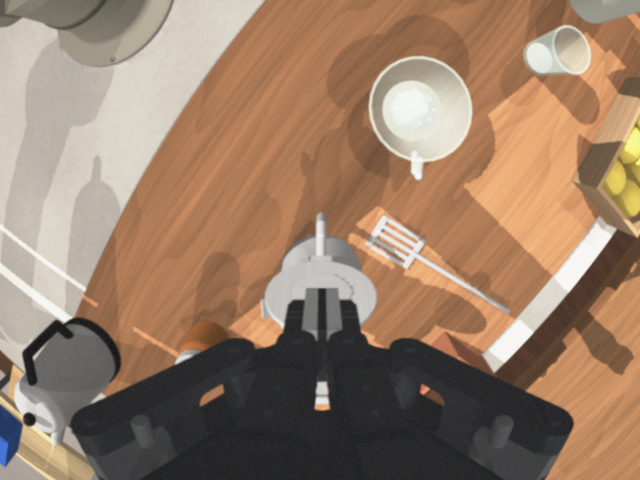

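View pics/s1.png

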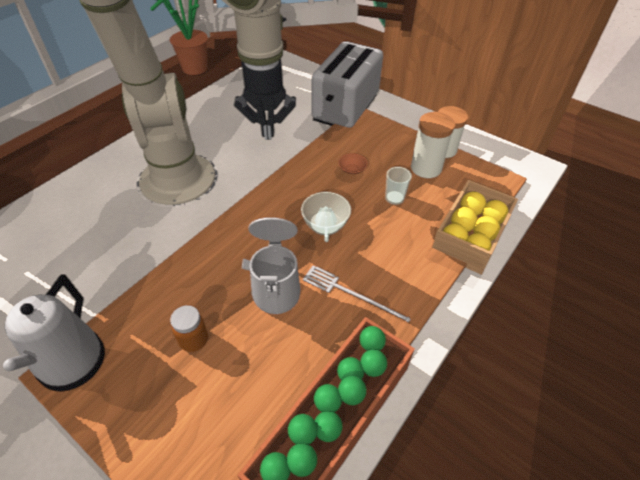

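drive_tool([
  [0,0,0.9,0,0,0],
  [0,0,0.9,0,0,0],
  [0,0,0.9,0,0,0],
  [-0.5,0,0.03,0,0,0],
  [-0.4,0,0,0,0,0],
  [-0.2,0,0,0,0,0],
  [0,0,0,0,0,0],
])

```text
clock: 4.25
ee_pos: [510.4, -98.1, 266.9]
tcp_rot: [0.0, 0.443, 0.897, 0.0]
wrist_force: [-0.6, 0.1, -0.6]
width: -0.4
```

```bash
python3 - <<'E'
from h import *
import cv2
s,r=st()
d=s['ee_pos']-C; print('tcp in pitcher',d@X,d@Y,d[2])
a=capture('scene')[190:320,215:345,::-1];b=capture('top')[190:300,320:440,::-1]
cv2.imwrite('pics/z2.png',np.hstack([cv2.resize(a,(400,400),interpolation=3),cv2.resize(b,(400,400),interpolation=3)]))
prev=None;p=97
for th in [1.4,1.3,1.2,1.1,1.0,.9,.8,.7,.6,.5,.4,.3,.2,.1,.05,0]:
    y=64-p*np.cos(th)+6*np.sin(th)+11; z=130+p*np.sin(th)+6*np.cos(th)+19
    cur=np.array([y,z])
    if prev is not None: print(th,cur.round(1),((cur-prev)/60).round(2)*[1,-1])
    else: print(th,cur.round(1),((cur-[d@Y,d[2]])/60).round(2)*[1,-1])
    prev=cur
E
```

```text
t 4.25 p [510.4 -98.1 266.9] F [-0.6  0.1 -0.6] w -0.4
[[-0.608  0.794  0.001]
 [ 0.794  0.608 -0.   ]
 [-0.001  0.001 -1.   ]]
tcp in pitcher -2.936739809630709 70.25574561364965 246.88085073322003
1.4 [ 64.4 245.6] [-0.1   0.02]
1.3 [ 54.8 244.1] [-0.16  0.03]
1.2 [ 45.4 241.6] [-0.16  0.04]
1.1 [ 36.3 238.2] [-0.15  0.06]
1.0 [ 27.6 233.9] [-0.15  0.07]
0.9 [ 19.4 228.7] [-0.14  0.09]
0.8 [ 11.7 222.8] [-0.13  0.1 ]
0.7 [  4.7 216.1] [-0.12  0.11]
0.6 [ -1.7 208.7] [-0.11  0.12]
0.5 [ -7.2 200.8] [-0.09  0.13]
0.4 [-12.  192.3] [-0.08  0.14]
0.3 [-15.9 183.4] [-0.06  0.15]
0.2 [-18.9 174.2] [-0.05  0.15]
0.1 [-20.9 164.7] [-0.03  0.16]
0.05 [-21.6 159.8] [-0.01  0.08]
0 [-22. 155.] [-0.01  0.08]
```

View pics/z2.png

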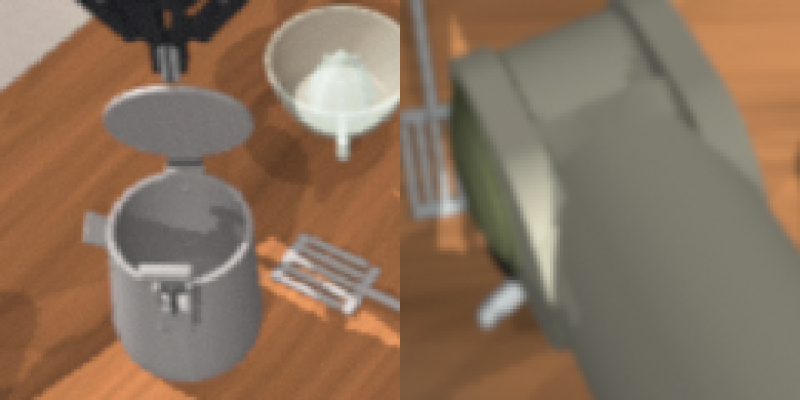

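drive_tool([
  [-0.1,0,0.02,0,0,0],
  [-0.08,0,0.015,0,0,0],
  [-0.08,0,0.015,0,0,0],
  [-0.08,0,0.02,0,0,0],
  [-0.08,0,0.02,0,0,0],
  [-0.075,0,0.03,0,0,0],
  [-0.075,0,0.03,0,0,0],
])

```text
clock: 5.22
ee_pos: [531.1, -124.4, 257.3]
tcp_rot: [-0.0, 0.441, 0.897, 0.0]
wrist_force: [-0.6, -0.1, -0.2]
width: 0.0
```

```bash
cat >>h.py <<'E'
import cv2
def look(n):
    s,r=st(); d=s['ee_pos']-C; print('tcp in pitcher',np.round([d@X,d@Y,d[2]],1),'Fp',np.round([s['wrist_force']@X,s['wrist_force']@Y,s['wrist_force'][2]],1))
    a=capture('scene')[190:320,215:345,::-1];b=capture('top')[190:300,320:440,::-1]
    cv2.imwrite(f'pics/{n}.png',np.hstack([cv2.resize(a,(400,400),interpolation=3),cv2.resize(b,(400,400),interpolation=3)]))
E
python3 -c "
from h import *
look('z3')"
```

```text
t 5.22 p [ 531.1 -124.4  257.3] F [-0.6 -0.1 -0.2] w 0.0
[[-0.61   0.792 -0.   ]
 [ 0.792  0.61   0.   ]
 [ 0.     0.    -1.   ]]
tcp in pitcher [ -2.5  36.7 237.3] Fp [-0.5  0.3 -0.2]
```

View pics/z3.png

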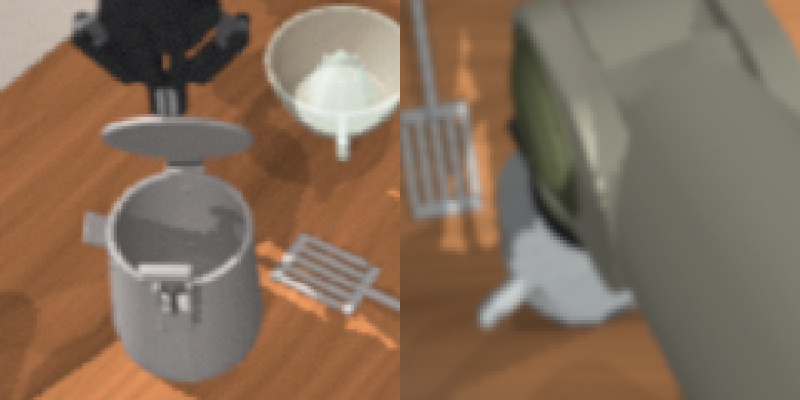

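drive_tool([
  [-0.075,0,0.035,0,0,0],
  [-0.075,0,0.035,0,0,0],
  [-0.07,0,0.045,0,0,0],
  [-0.07,0,0.045,0,0,0],
  [-0.065,0,0.05,0,0,0],
  [-0.065,0,0.05,0,0,0],
  [-0.06,0,0.055,0,0,0],
  [-0.06,0,0.055,0,0,0],
])

```text
clock: 6.32
ee_pos: [550.8, -150.0, 235.0]
tcp_rot: [-0.0, 0.441, 0.897, -0.0]
wrist_force: [-0.3, 0.3, 0.2]
width: -0.0
```

drive_tool([
  [-0.055,0,0.06,0,0,0],
  [-0.055,0,0.06,0,0,0],
  [-0.045,0,0.065,0,0,0],
  [-0.045,0,0.065,0,0,0],
  [-0.04,0,0.07,0,0,0],
  [-0.04,0,0.07,0,0,0],
])

```text
clock: 7.08
ee_pos: [561.0, -163.3, 211.6]
tcp_rot: [-0.0, 0.441, 0.897, -0.0]
wrist_force: [-0.2, -0.1, -0.1]
width: 0.1
```

```bash
python3 -c "
from h import *
look('z4')"
```

```text
t 7.08 p [ 561.  -163.3  211.6] F [-0.2 -0.1 -0.1] w 0.1
[[-0.61   0.792 -0.   ]
 [ 0.792  0.61  -0.   ]
 [-0.    -0.    -1.   ]]
tcp in pitcher [ -2.5 -12.3 191.6] Fp [-0.2  0.1 -0.1]
```

View pics/z4.png

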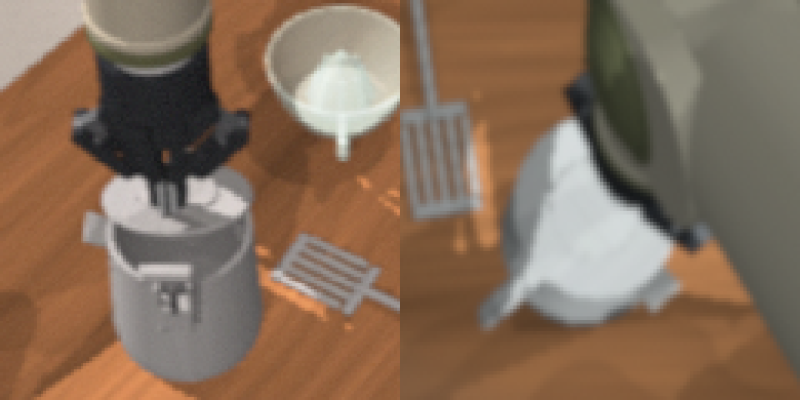

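drive_tool([
  [-0.03,0,0.075,0,0,0],
  [-0.03,0,0.075,0,0,0],
  [-0.025,0,0.075,0,0,0],
  [-0.025,0,0.075,0,0,0],
  [-0.015,0,0.08,0,0,0],
  [-0.015,0,0.08,0,0,0],
  [-0.01,0,0.06,0,0,0],
  [0,0,0.03,0,0,0],
])

```text
clock: 8.18
ee_pos: [566.3, -170.3, 178.6]
tcp_rot: [-0.0, 0.441, 0.897, -0.0]
wrist_force: [0.5, -0.3, 1.0]
width: -0.2
```

drive_tool([
  [0,0,0.02,0,0,0],
  [0,0,0.02,0,0,0],
])

```text
clock: 8.43
ee_pos: [566.4, -170.3, 176.5]
tcp_rot: [0.0, 0.441, 0.897, -0.0]
wrist_force: [-0.1, -0.2, 0.2]
width: 0.0
```

drive_tool([
  [0,0,0.02,0,0,0],
  [0,0,0.0,0,0,0],
])

```text
clock: 8.68
ee_pos: [566.4, -170.2, 175.2]
tcp_rot: [-0.0, 0.441, 0.897, -0.0]
wrist_force: [0.6, 0.5, 0.2]
width: 0.1
```

```bash
python3 -c "
from h import *
look('z5')"
```

```text
t 8.68 p [ 566.4 -170.2  175.2] F [0.6 0.5 0.2] w 0.1
[[-0.61   0.792 -0.   ]
 [ 0.792  0.61   0.   ]
 [ 0.    -0.    -1.   ]]
tcp in pitcher [ -2.5 -21.1 155.2] Fp [0.8 0.1 0.2]
```

View pics/z5.png

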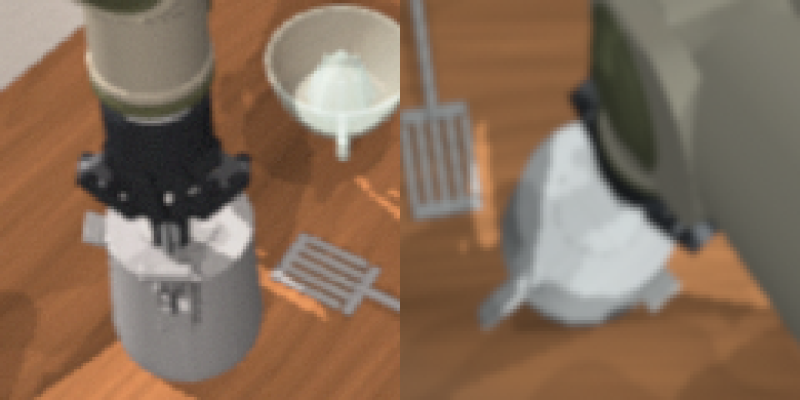

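drive_tool([
  [0,0,0.015,0,0,0],
  [0,0,0.0,0,0,0],
])

```text
clock: 9.02
ee_pos: [566.4, -170.2, 175.0]
tcp_rot: [0.0, 0.441, 0.897, -0.0]
wrist_force: [-2.0, 0.1, 8.5]
width: 0.1
```

drive_tool([
  [0,0,0.015,0,0,0],
  [0,0,0.0,0,0,0],
])

```text
clock: 9.28
ee_pos: [566.5, -170.2, 174.9]
tcp_rot: [0.001, 0.441, 0.897, -0.0]
wrist_force: [-4.6, 0.2, 15.9]
width: -0.2
```

drive_tool([
  [0,0,-0.2,0,0,0],
  [0,0,-0.8,0,0,0],
  [0,0,-0.9,0,0,0],
  [-0.3,0,0,0,0,0],
  [-0.8,0,0,0,0,0],
  [-0.75,0,0,0,0,0],
  [0,0.04,0,0,0,0],
])

```text
clock: 10.15
ee_pos: [636.6, -260.8, 285.3]
tcp_rot: [-0.001, 0.444, 0.896, -0.0]
wrist_force: [0.6, 0.3, -0.9]
width: -0.2
```

```bash
python3 -c "
from h import *
look('z6')
cv2.imwrite('pics/w6.png',capture('wrist')[:,:,::-1])"
```

```text
t 10.15 p [ 636.6 -260.8  285.3] F [ 0.6  0.3 -0.9] w -0.2
[[-0.606  0.795 -0.001]
 [ 0.795  0.606 -0.   ]
 [ 0.001 -0.001 -1.   ]]
tcp in pitcher [  -2.  -135.7  265.3] Fp [ 0.7 -0.2 -0.9]
```

View pics/z6.png

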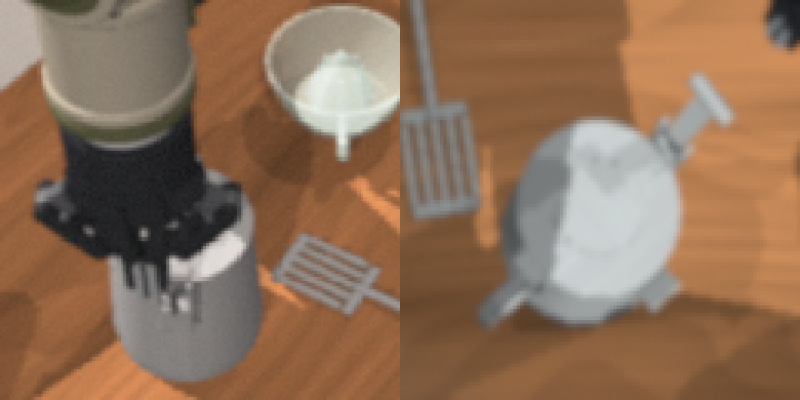

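View pics/w6.png

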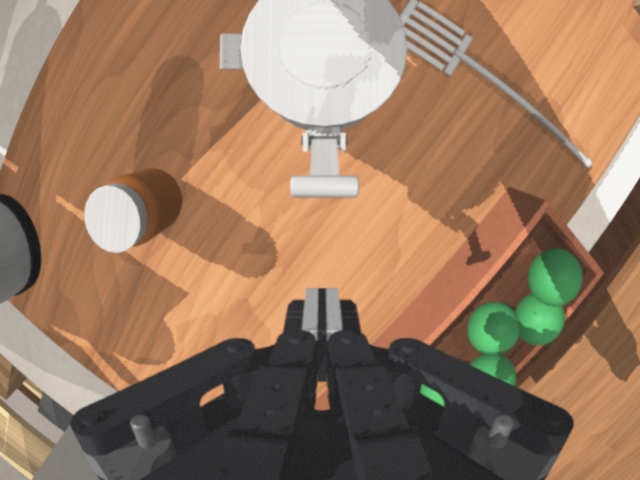

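drive_tool([
  [0,0,0.5,0,0,0],
  [0,0,0.45,0,0,0],
  [0.25,0.02,0,0,0,0],
  [0.15,0,0,0,0,0],
  [0.05,0,0,0,0,0],
  [0.05,0,0,0,0,0],
  [0.05,0,0,0,0,0],
  [0.05,0,0,0,0,0],
])

```text
clock: 11.3
ee_pos: [616.7, -228.7, 232.5]
tcp_rot: [0.002, 0.442, 0.897, 0.0]
wrist_force: [0.9, -0.3, 1.7]
width: -0.0
```

```bash
python3 -c "
from h import *
look('z7')
cv2.imwrite('pics/w7.png',capture('wrist')[:,:,::-1])"
```

```text
t 11.3 p [ 616.7 -228.7  232.5] F [ 0.9 -0.3  1.7] w -0.0
[[-0.609  0.793  0.005]
 [ 0.793  0.609 -0.002]
 [-0.004  0.002 -1.   ]]
tcp in pitcher [  1.8 -98.1 212.5] Fp [ 0.6 -0.8  1.7]
```

View pics/w7.png

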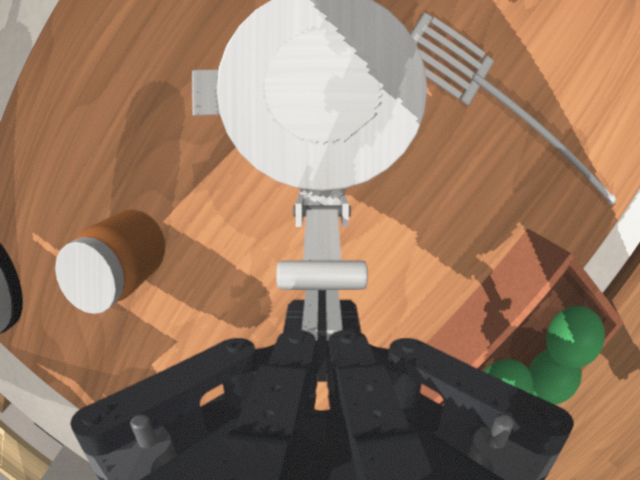

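View pics/z7.png

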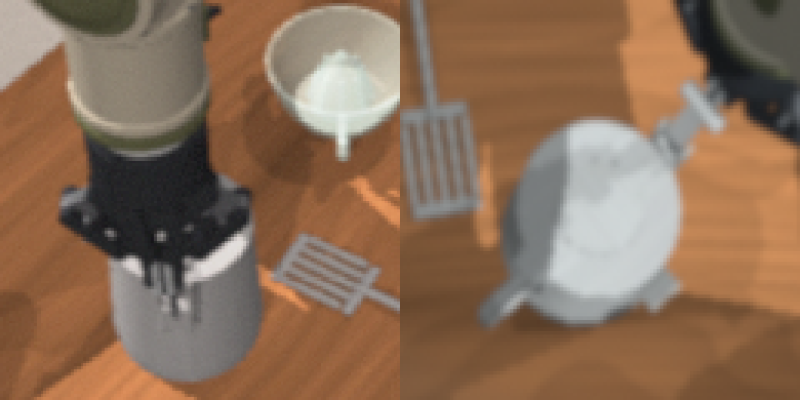

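```bash
python3 -c "
from h import *
look('z8'); print(proj('scene',[sense()['ee_pos']+[0,0,-19],pf(0,-89,194)]), proj('top',[pf(0,-89,194),pf(0,-87,195)]))"
```

```text
t 11.45 p [ 615.  -227.6  230.8] F [ 0.6 -0.7  1.3] w -0.3
[[-0.61   0.792  0.   ]
 [ 0.792  0.61  -0.   ]
 [-0.    -0.    -1.   ]]
tcp in pitcher [  1.1 -96.2 210.8] Fp [ 0.  -0.9  1.3]
[[268.89602254 282.07583362]
 [268.58100222 278.61609608]] [[412.75960466 217.08204025]
 [412.15584339 217.52982939]]
```

drive_tool([
  [0.05,0,0,0,0,0],
  [0.06,0,0,0,0,0],
  [0.06,0,0,0,0,0],
  [0.06,0,0,0,0,0],
  [0.06,0,0,0,0,0],
])

```text
clock: 12.18
ee_pos: [604.1, -213.4, 230.4]
tcp_rot: [-0.0, 0.441, 0.897, 0.0]
wrist_force: [-0.1, 1.2, 1.3]
width: -0.5
```

```bash
python3 -c "
from h import *
look('z9')"
```

```text
t 12.18 p [ 604.1 -213.4  230.4] F [-0.1  1.2  1.3] w -0.5
[[-0.61   0.792 -0.   ]
 [ 0.792  0.61   0.   ]
 [ 0.    -0.    -1.   ]]
tcp in pitcher [  1.2 -78.3 210.4] Fp [0.7 1.  1.3]
```

View pics/z9.png

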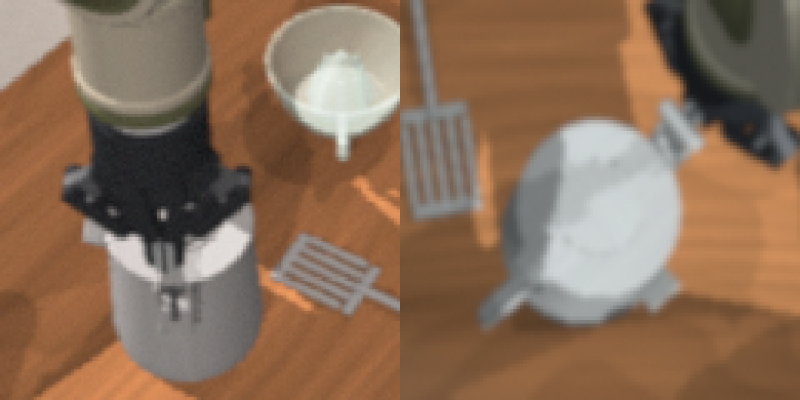

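Lever is near upright; the crossbar in the top view now covers the pivot. Keep going through dead centre.

drive_tool([
  [0.06,0,0,0,0,0],
  [0.06,0,0,0,0,0],
  [0.06,0,0,0,0,0],
  [0.06,0,0,0,0,0],
  [0.06,0,0,0,0,0],
  [0,0,0,0,0,0],
])

```text
clock: 13.02
ee_pos: [593.3, -199.2, 230.6]
tcp_rot: [0.0, 0.441, 0.897, -0.0]
wrist_force: [0.5, -0.5, 0.0]
width: -0.2
```

```bash
python3 -c "
from h import *
look('z10')"
```

```text
t 13.03 p [ 593.3 -199.2  230.6] F [ 0.5 -0.5  0. ] w -0.2
[[-0.611  0.792 -0.   ]
 [ 0.792  0.611 -0.   ]
 [-0.    -0.    -1.   ]]
tcp in pitcher [  1.2 -60.4 210.6] Fp [ 0.1 -0.7  0. ]
```

View pics/z10.png

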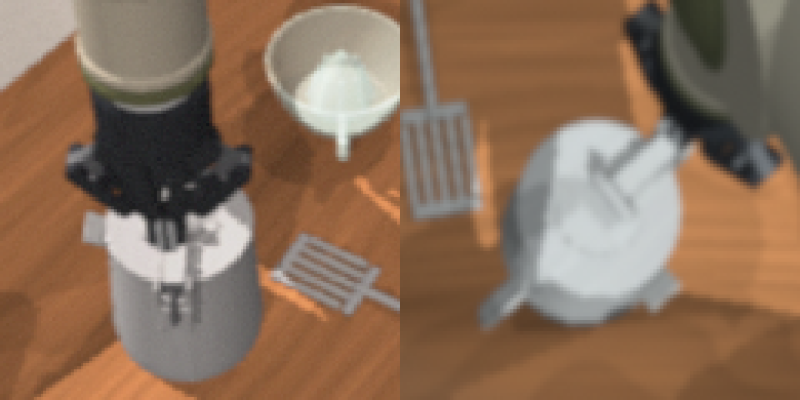

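drive_tool([
  [0,0,-0.4,0,0,0],
  [0,0,-0.8,0,0,0],
  [0,0,-0.9,0,0,0],
  [-0.8,0,-0.5,0,0,0],
  [-0.9,0,0,0,0,0],
  [-0.9,0,0,0,0,0],
  [0,0,0,0,0,0],
  [0,0,0,0,0,0],
])

```text
clock: 14.12
ee_pos: [688.5, -322.4, 385.9]
tcp_rot: [-0.001, 0.441, 0.897, 0.0]
wrist_force: [-0.3, 0.3, 0.8]
width: 0.1
```

```bash
python3 -c "
from h import *
look('z11')
print(proj('top',[pf(0,-11,144)]),(proj('top',[pf(0,-11,144)])-[320,190])*[400/120,400/110]+[400,0],(proj('scene',[pf(0,-11,144)])-[215,190])*400/130)
for n in ('scene','top'): cv2.imwrite(f'pics/{n}F.png',capture(n)[:,:,::-1])"
```

```text
t 14.12 p [ 688.5 -322.4  385.9] F [-0.3  0.3  0.8] w 0.1
[[-0.611  0.792 -0.001]
 [ 0.792  0.611  0.001]
 [ 0.001  0.    -1.   ]]
tcp in pitcher [   1.7 -216.1  365.9] Fp [-0.   0.4  0.8]
[[383.11715896 243.19200925]] [[610.39052986 193.42548818]] [[176.80633636 226.64592667]]
```

View pics/z11.png

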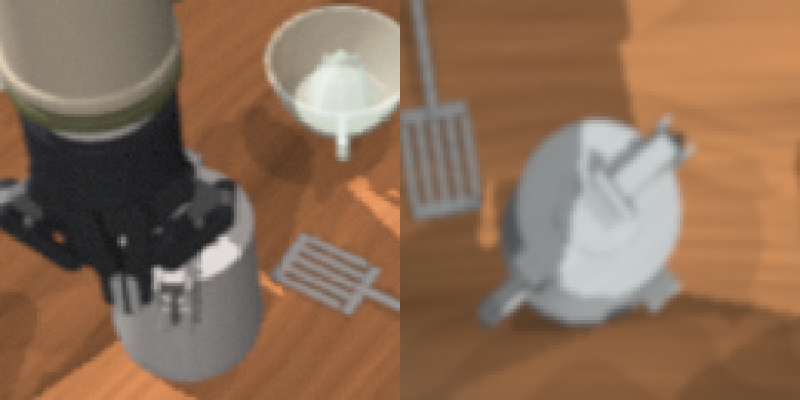

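View pics/topF.png

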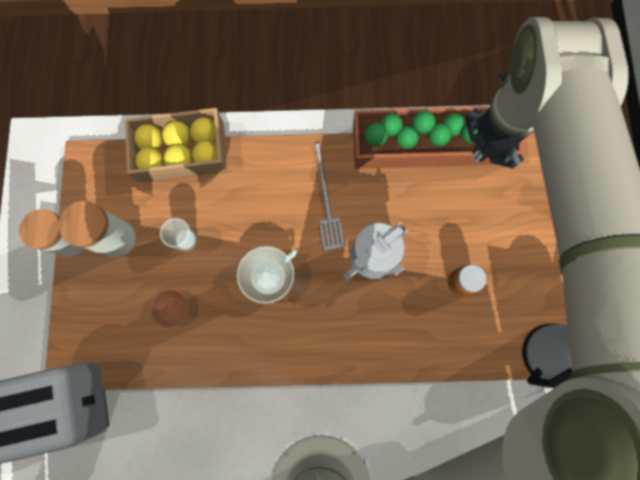

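```bash
python3 -c "
from h import *
st(); print(sign_off())"
```

```text
t 14.32 p [ 688.4 -321.9  387.2] F [0.2 0.6 0.2] w 0.2
[[-0.611  0.791  0.   ]
 [ 0.791  0.611 -0.   ]
 [-0.001  0.    -1.   ]]
the job is handed in; nothing more can be done
None
```

The pitcher is closed: the lid is fully shut and the clip has snapped down across it. I handed the job in at 14.3 s.

- **Lid:** I pushed it down in an arc from the hinge side with the closed fingertips. It stopped with the fingertips 136 mm above the pitcher's underside, which is the shut height. I pressed it with about 16 N at the end.
- **Clip:** I pushed the crossbar inward through dead centre with about 1–2 N, and it snapped over by itself. In the last top view the crossbar lies within about 2 px of where it should be when closed, level across the lid.
- **Pitcher and the rest:** In the last top picture the pitcher looks where it stood before, and so do the juicer, spoon, dish, tumbler and jar. I judged this by eye and did not measure it.
- **End state:** The tool was clear of everything at hand-in, and the wrist force read under 1 N. In the last top view the arm hid part of the kettle. What could be seen of it looked unmoved.

No check failed. The one oddity was during the clip push, when the tool stood 3–4 mm higher than I had commanded. The crossbar was still moving as it should, so I carried on.

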